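# Plug two modules into their slots of the card frame

## Robot

A 7-joint arm with a two-finger parallel gripper is mounted at the origin on the work surface. World frame = base frame: x ahead of the robot, y to its left, z up, the work surface at z = 0. Lengths are in m, angles in degrees, forces in N, time in s.
With the tool pointing down it reaches from about 0.425 to 0.875 m from the base axis. Payload 4.7 kg.
Tool frame: the origin (TCP) lies at the very end of the fingers, on their centre line; the grasp point (between the pads) lies env.grip_point_offset behind it (env.grip_point_offset is the distance from the TCP to the grasp point, in m); z points along the fingers, y is the direction in which the jaws open and shut (so a half turn about z gives the same grasp; the last joint's range is limited). The gripper opens to 87 mm and grips with 3 to 60 N. Pads are 19 mm wide; open, the fingers measure 117 mm over their backs; the gripper's body (75 mm by 190 mm) begins 51 mm behind the grasp point.
Start: joints at [-73.276, 18.392, -4.016, 83.108, 1.295, 78.541, -3.26], TCP at [0.178, 0.625, 0.223] pointing down, gripper open.
Joint ranges: [-163.93, 163.93], [-17.29, 119.83], [-79.2, 71.16], [3.27, 140.29], [-89.18, 269.18], [5.43, 117.66], [-154.24, 154.24]. Speed limits (degrees/s): [147.25, 147.25, 180, 180, 180, 180, 180].

## Interface

Orientations are given as [roll, pitch, yaw] about the fixed x, y, z axes, in that order (R = Rz(yaw) Ry(pitch) Rx(roll)).
In Python, from cell import env gives the robot as it stands.
- The arm moves only by the tool send_rows, never from a script. Its argument "plan" is a list of rows, each a list of 7 numbers: the finger opening in mm, from 0 to 87, then the shift along the tool's x, y, z in mm, then the turn, a rotation vector about the tool's x, y, z in rad. A call has 1 to 12 rows; each row shifts and turns the commanded pose from where the row before left it, along the tool's axes as they then stand; what a row does not reach is not made up. A row lasts 1/10 s, in which the tool goes at most 50 mm and 8.59 degrees, less where a joint would pass 70% of its speed; a pose out of reach is approached as far as the arm can. A call is refused whole if a number of a shift passes 50 or a number of a turn 0.15, either way. A call with a gripper value outside its range is refused whole. The fingers move at their own pace and stop on an object; "grip_force" is the grip in N (left out, the last holds). Time passes only in rows, so rows that do not move let the fingers close. It gives the time, the measured TCP pose, the force and the opening at its end, in the units of the state.
- env.get_obs(): the state, without advancing time (a new reading comes with each control period).
- env.read_camera(name): name is "scene" or "top" or "wrist"; returns the picture (480x640x3 uint8, red, green, blue); there is no depth.
- env.get_calibration(name): a dict with "fx", "fy", "cx", "cy" (pixels), "extrinsics" (4x4, takes a point from camera to world coordinates). Camera axes: x right, y down, z forward; pixel columns grow to the right and rows downward; lengths in m; the calibration is good to about 2 mm. The wrist camera is an equidistant fisheye: a pixel r from the principal point sees the ray r / f radians off the axis. A picture is of the moment at which its call begins: read the wrist's pose just before it. get_calibration takes no time and is no camera call; for the wrist camera it gives the pose at the moment of the call.
- env.sign_off(): hands the job in, once; it reports no verdict.
Trained networks look in the newest picture that a camera, given by its name, has taken for a name from the list of things; names that differ only in an ending like _2 or _b are one class to them, and where a whole thing is asked for, a point or a joint stands for the part that bears it (a point fixed in the world has none). Each returns a list of dicts, best first, with "confidence" (0 to 1); they miss things now and then, are a little off and sometimes report something else, mostly with a low value. They report only what shows in the picture. A call takes as long as a camera call. They do not tell look-alikes from the thing itself.
- env.regions_of(camera, query): "region" (480x640 bool, what is visible of it) and "rect" ([left, top, right, bottom] in pixels, round what is visible of it).
The state is a dict: "time_s": time; "qpos": joint angles; "joint_velocities": joint speeds; "effort": joint torques, N m; "tool_pos": TCP position; "tool_rot": TCP orientation; "force": force on the tool from outside, world axes, zero at the start; "wrist_torque": the same for the moment, N m; "grip_width": finger opening in m.
Only numpy, scipy, OpenCV 4.12 (cv2) and the standard library are available. Lean on these libraries where they do the work, as an engineer would, in place of code of your own. Each camera call takes 0.05 s, during which the arm holds its last target. There are 200 camera calls.

## Task

Plug the two aluminium modules upright into the open card frame, each in the narrowest slot that its thickness lets it enter, which leaves the widest slot empty. Find the slots by look or feel, press each module down against the spring contacts until it is fully home on the slot floor, never forcing it (stay well under 30 N), and let go. Leave the tub, the screwdriver and the tape roll where they are.

Things in the scene. Friction and masses are not known exactly. Their poses are not given: they have to be found in the camera images.
- frame: card frame lying on its back, fixed on the bench. Origin: centre of its underside, at bench height. Dark steel base plate 116 mm (x) by 330 mm (y), 8 mm thick, with a low lip (4 mm thick, top at z = 20 mm) along each y end. On it stands a grey slot cage with three slots in a row along y, open upward, each narrower than the last.
- cage_nominal (a point): point on the frame, 53 mm above its underside, where the middle of the cage's flat top would be with the cage at the zero of its rails. NOTE: the cage is clamped 5 to 33 mm from there towards the frame's +y; this shift is not measured, only seen or felt. Cage: 83 mm (x) by 212 mm (y), top at z = 53 mm, with flat upright end faces 106 mm either way from its middle along y. Up to 30 N does not move it.
- slot_wide (a point): where the mouth of the widest slot (for 26 mm, stays empty) would be with the cage at zero: frame y = +75 mm, z = 53 mm. The real slot lies farther to +y by the cage's shift, as all slots do. Every slot is 65 mm long (x), 2.5 mm wider than the thickness it is for, with a 2 mm chamfer round the mouth; its floor (green strip) is at z = 12 mm.
- slot_middle (a point): the same for the middle slot, for 20 mm: frame y = 0, z = 53 mm. In each slot's +y wall a copper sprung cheek, 40 mm long, from z = 20 to 43 mm with a sloped top, stands 4 mm proud and gives way sideways with 3 to 6 N. A right module does not drop in by its weight; it must be pushed down with about 3 to 12 N until it stops on the floor, and is then held.
- slot_narrow (a point): the same for the narrowest slot, for 14 mm: frame y = -75 mm, z = 53 mm.
- module_thick: aluminium plug-in module standing on the bench: an upright box 60 mm long (its x), 20 mm thick (its y), 90 mm tall (its z), 0.15 to 0.3 kg. Origin: centre of the underside. Brass contact strips low on both faces, black cap on top. Grip the upper 35 mm across the thickness. Belongs in the middle slot. Either way round is right.
- module_thin: aluminium plug-in module standing on the bench: an upright box 60 mm long (its x), 14 mm thick (its y), 90 mm tall (its z), 0.11 to 0.22 kg. Origin: centre of the underside. Brass contact strips low on both faces, black cap on top. Grip the upper 35 mm across the thickness. Belongs in the narrowest slot. Either way round is right.
- tub: white lidded tub, 90 mm across, 110 mm tall, standing; to be left alone. Origin: centre of its underside.
- screwdriver: screwdriver lying on the bench, about 0.2 m long; to be left alone. Origin: underside, near its middle.
- tape: roll of black tape lying flat, 90 mm across, 24 mm high; to be left alone. Origin: centre of its underside.
Not all that is in view belongs to the job. Leave any blue look-alike of the module_thin alone.

How it is judged (in metres and radians):
At the end, for the whole second after the job is handed in: The 20 mm module is in the middle slot and the 14 mm module in the narrowest slot: each upright (within 0.12 rad), its underside no more than 2.5 mm above the slot floor, in the frame within 6 mm in x of the slot's nominal place and 1 to 37 mm to +y of it, at rest (y of module_thick in the frame of frame between 0.001 and 0.037 m and x of module_thick in the frame of frame between -0.006 and 0.006 m and z of each of module_thick, module_thin in the frame of frame below 0.0145 m and angle between each of module_thick, module_thin's own z axis and vertical below 0.12 rad and linear speed of each of module_thick, module_thin below 0.02 m/s and y of module_thin in the frame of frame between -0.074 and -0.038 m and x of module_thin in the frame of frame between -0.006 and 0.006 m); the robot touches nothing.
It fails at once if a module is pressed or knocked against the card frame with more than 30 N (contact force between any of module_thick, module_thin and frame above 30 N).
It fails at once if the robot's own fingers or arm push on the card frame with more than 30 N (contact force between any of the fingers, the arm and frame above 30 N).
It fails at once if the tub, the screwdriver or the tape roll is moved by more than 30 mm (distance of any of tub, screwdriver, tape from where it was at the start of the episode above 0.03 m).
It also fails if it takes over 62 s, if anything falls off the work surface, if the arm or the gripper's body presses on something with over 40 N, if the wrist force passes 120 N, or if a joint passes its speed limit or range.

## Working session

There is one attempt and no reset: what is moved stays moved. The work goes in short steps, Python scripts to look and compute and a tool call to move; the robot and the scene stay as the last step left them, time stands still between calls to the robot, and variables do not carry over. Pictures are saved under pics/ and viewed, about 8 in all and at most 12, crops included, and the job is handed in when it is done.

Besides the shell and the picture viewer there is one more tool, called after ">>>" by a JSON object that holds its "api" and its "payload". send_rows: Moves the arm, as the interface text tells. Its arguments: {"type":"object","properties":{"plan":{"type":"array"},"grip_force":{"type":"number"}},"required":["plan"]}

```bash
mkdir -p pics; ls; cat > h.py <<'E'
import numpy as np, cv2
from cell import env
def ray(c,uv):
    K=env.get_calibration(c);E=np.array(K['extrinsics'])
    x=(uv[0]-K['cx'])/K['fx'];y=(uv[1]-K['cy'])/K['fy']
    if c=='wrist':
        r=np.hypot(x,y); d=np.array([np.sin(r)*x/max(r,1e-9),np.sin(r)*y/max(r,1e-9),np.cos(r)])
    else: d=np.array([x,y,1.])
    return E[:3,3],E[:3,:3]@d
def pt(c,uv,z):
    o,d=ray(c,uv); return o+d*(z-o[2])/d[2]
def save(n,im): cv2.imwrite('pics/'+n,im[:,:,::-1])
E
python3 - <<'E'
from h import *
print(env.grip_point_offset, env.get_obs())
for c in('scene','top'):
    im=env.read_camera(c); save(c+'0.png',im)
    k=env.get_calibration(c); print(c,k['fx'],np.round(k['extrinsics'],3).tolist())
    for q in('frame','cage_nominal','module_thick','module_thin','tub','tape','screwdriver'):
        for r in env.regions_of(c,q)[:3]:
            b=r['rect'];print(c,q,round(r['confidence'],2),list(map(int,b)))
E
```

```text
pics
0.0187 {'time_s': 0.0, 'qpos': array([-73.27624084,  18.43751991,  -4.01453475,  83.17606609,
         1.29497319,  78.53958901,  -3.26005236]), 'joint_velocities': array([-0.08193449, -0.05315182,  0.03342577, -0.00298095,  0.09012661,
       -0.08278926,  0.00373482]), 'effort': array([ 3.33510934e-04, -4.91277766e+01, -4.03899886e-01, -3.12532496e+01,
       -6.41273288e-02,  4.34179860e-02,  1.59121837e-04]), 'tool_pos': array([0.17815386, 0.62453133, 0.22146862]), 'tool_rot': array([-1.79892062e+02,  6.06690962e-03,  1.64085018e+02]), 'force': array([ 0.07269128, -0.30912533,  0.53536326]), 'wrist_torque': array([ 0.03743085,  0.0137896 , -0.02441865]), 'grip_width': 0.08755444588672746}
scene 558.9424987037384 [[0.27, 0.544, -0.795, 1.467], [0.963, -0.138, 0.233, -0.19], [0.017, -0.828, -0.561, 0.688], [0.0, 0.0, 0.0, 1.0]]
scene frame 0.94 [102, 228, 276, 297]
scene cage_nominal 0.95 [101, 227, 275, 300]
scene module_thick 0.59 [345, 194, 358, 244]
scene module_thin 0.91 [427, 197, 448, 250]
scene module_thin 0.7 [104, 229, 276, 302]
scene module_thin 0.67 [393, 189, 410, 235]
scene tub 0.75 [302, 277, 357, 356]
scene tape 0.96 [345, 249, 393, 284]
scene tape 0.32 [101, 229, 277, 299]
scene screwdriver 0.71 [103, 230, 275, 302]
scene screwdriver 0.69 [450, 253, 487, 318]
top 513.660086637537 [[-0.026, -0.982, 0.189, 0.408], [-1.0, 0.028, 0.009, 0.056], [-0.014, -0.189, -0.982, 0.941], [0.0, 0.0, 0.0, 1.0]]
top frame 0.85 [355, 239, 549, 307]
top cage_nominal 0.57 [355, 243, 549, 308]
top module_thick 0.8 [241, 280, 268, 318]
top module_thin 0.92 [170, 277, 190, 322]
top module_thin 0.75 [129, 244, 166, 286]
top module_thin 0.72 [148, 352, 198, 382]
top tub 0.94 [299, 101, 352, 168]
top tape 0.87 [232, 205, 278, 256]
top screwdriver 0.89 [155, 125, 190, 229]
```

View top.

```bash
python3 - <<'E'
import cv2,numpy as np
a=cv2.imread('pics/top0.png')[90:400,100:570];b=cv2.imread('pics/scene0.png')[170:370,80:500]
a=cv2.resize(a,None,fx=1.6,fy=1.6,interpolation=2);cv2.imwrite('pics/a.png',a)
b=cv2.resize(b,None,fx=1.9,fy=1.9,interpolation=2);cv2.imwrite('pics/b.png',b);print(a.shape,b.shape)
E
```

```text
(496, 752, 3) (380, 798, 3)
```

View pics/a.png

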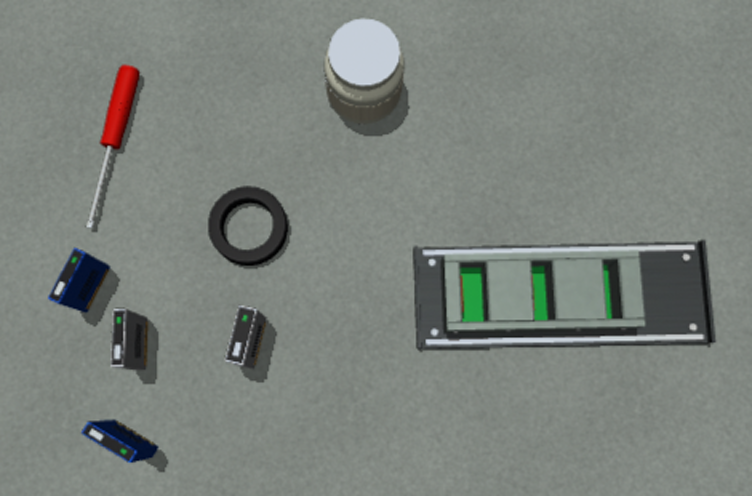

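View pics/b.png

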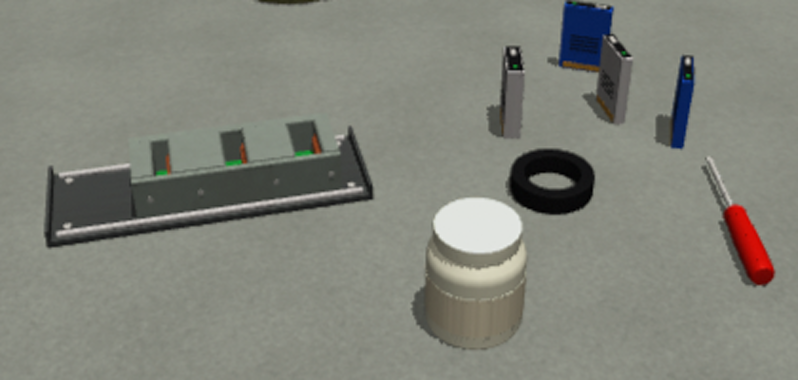

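```bash
python3 - <<'E'
import cv2,numpy as np
t=cv2.imread('pics/top0.png')
a=cv2.resize(t[275:330,160:275],None,fx=6.5,fy=6.5,interpolation=2)
b=cv2.resize(t[235:315,350:554],None,fx=3.66,fy=3.66,interpolation=2)
w=max(a.shape[1],b.shape[1]);c=np.zeros((357,w,3),np.uint8)
o=np.vstack([np.pad(a,((0,0),(0,w-a.shape[1]),(0,0))) ,b[:240*5] if 0 else np.pad(b,((0,0),(0,w-b.shape[1]),(0,0)))])
print(a.shape,b.shape,o.shape)
cv2.imwrite('pics/c.png',o)
E
```

```text
(358, 748, 3) (293, 747, 3) (651, 748, 3)
```

View pics/c.png

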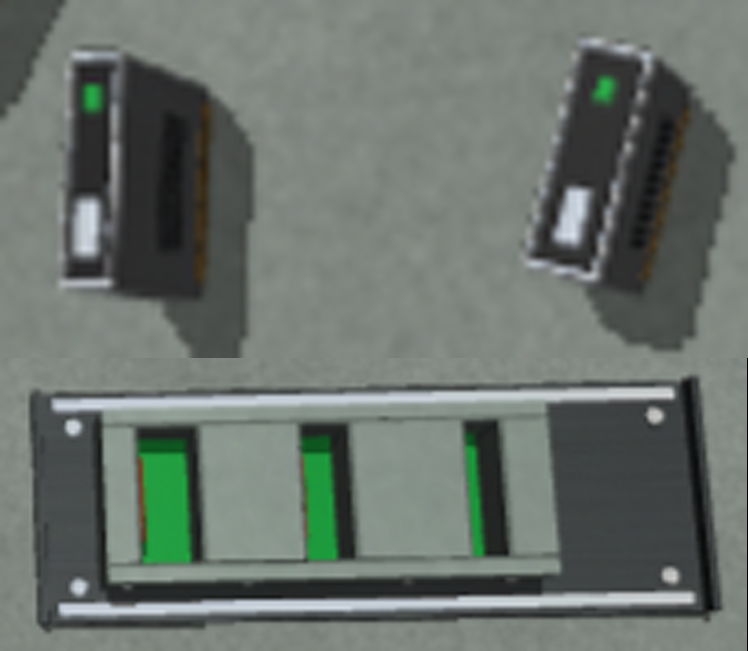

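```bash
python3 - <<'E'
from h import *
def go(n,P,z,f):
    Q=np.array([pt('top',f(p),z) for p in P])[:,:2]*1000
    e=[Q[1]-Q[0],Q[3]-Q[0],Q[2]-Q[3],Q[2]-Q[1]]
    print(n,'c',Q.mean(0).round(1),'sides',[round(float(np.hypot(*v)),1) for v in e],'ang',[round(float(np.degrees(np.arctan2(v[1],v[0]))),1) for v in e]);return Q
A=lambda p:(160+p[0]/6.5,275+p[1]/6.5)
B=lambda p:(350+p[0]/3.66,235+(p[1]-358)/3.66)
go('thin',[(72,53),(123,53),(110,290),(62,285)],.09,A)
go('thick',[(587,40),(655,55),(596,280),(528,262)],.09,A)
go('cage',[(103,412),(547,402),(560,572),(110,585)],.053,B)
go('wide',[(138,427),(196,424),(202,560),(142,563)],.053,B)
go('mid',[(301,424),(347,422),(354,557),(307,560)],.053,B)
go('nar',[(464,421),(498,420),(509,554),(472,557)],.053,B)
go('screws',[(73,427),(655,415),(671,575),(79,587)],.01,B)
go('plate',[(33,394),(688,380),(712,618),(42,627)],.01,B)
E
```

```text
thin c [480.8 306.9] sides [13.1, 59.0, 12.3, 60.2] ang [-91.6, 179.2, -97.4, 178.3]
thick c [480.1 179.2] sides [18.0, 58.0, 17.9, 58.7] ang [-104.0, 165.0, -106.1, 165.0]
cage c [ 522.4 -144.1] sides [212.0, 82.7, 211.2, 81.2] ang [-90.3, 179.6, -89.9, 179.0]
wide c [524.  -68.2] sides [27.7, 65.0, 28.3, 65.0] ang [-88.6, 178.7, -88.7, 179.2]
mid c [ 523.3 -142.9] sides [22.0, 65.0, 22.2, 64.5] ang [-89.1, 178.6, -87.9, 178.8]
nar c [ 522.5 -217.9] sides [16.2, 64.9, 17.5, 64.0] ang [-89.9, 178.5, -86.9, 179.6]
screws c [ 523.2 -172.9] sides [290.7, 80.1, 290.9, 79.9] ang [-90.4, 179.6, -90.4, 179.7]
plate c [ 521.7 -172.3] sides [328.3, 116.6, 327.8, 118.8] ang [-90.4, 179.8, -90.8, 179.6]
```

>>> {"api": "send_rows", "payload": {"plan": [[87, -34.4, -28.7, 0, 0, 0, 0], [87, -34.4, -28.7, 0, 0, 0, 0], [87, -34.4, -28.7, 0, 0, 0, 0], [87, -34.4, -28.7, 0, 0, 0, 0], [87, -34.4, -28.7, 0, 0, 0, 0], [87, -34.4, -28.7, 0, 0, 0, 0], [87, -34.4, -28.7, 0, 0, 0, 0], [87, -34.4, -28.7, 0, 0, 0, 0], [87, -34.4, -28.7, 0, 0, 0, 0], [87, -34.4, -28.7, 0, 0, 0, 0], [87, -34.4, -28.7, 0, 0, 0, 0], [87, -34.4, -28.7, 0, 0, 0, 0]], "grip_force": 15}}

```text
time_s: 2.0
tool_pos: [0.4816, 0.1791, 0.223]
tool_rot: [179.9, 0.0, 164.1]
force: [1.5, 0.8, 0.8]
grip_width: 0.0869
```

>>> {"api": "send_rows", "payload": {"plan": [[87, 0, 0, 20, 0, 0, 0], [87, 0, 0, 20, 0, 0, 0], [87, 0, 0, 0, 0, 0, 0], [87, 0, 0, 0, 0, 0, 0]]}}

```text
time_s: 2.4
tool_pos: [0.4807, 0.1808, 0.1829]
tool_rot: [-180.0, -0.0, 164.1]
force: [1.1, 0.5, -1.0]
grip_width: 0.0875
```

```bash
cat > mv.py <<'E'
import sys
from h import *
from scipy.spatial.transform import Rotation as R
# usage: mv.py x y yaw  (mm,deg): tool-frame delta
o=env.get_obs(); p=o['tool_pos']*1000; M=R.from_euler('xyz',o['tool_rot'],degrees=True)
x,y,yaw=map(float,sys.argv[1:4])
d=M.inv().apply([x-p[0],y-p[1],0])
rv=(M.inv()*R.from_euler('xyz',[180,0,yaw],degrees=True)).as_rotvec()
print('t',o['time_s'],'pos',p.round(1),'rot',o['tool_rot'].round(2),'F',o['force'].round(1),'w',round(o['grip_width']*1000,1))
print('shift',d.round(1),'turn',rv.round(3))
E
python3 mv.py 480 179.5 165
```

```text
t 2.4 pos [480.7 180.8 182.9] rot [-1.7999e+02 -1.0000e-02  1.6411e+02] F [ 1.1  0.5 -1. ] w 87.5
shift [ 0.3 -1.5  0. ] turn [-0.    -0.    -0.016]
```

>>> {"api": "send_rows", "payload": {"plan": [[87, 0, -1.5, 25, 0, 0, -0.016], [87, 0, 0, 30, 0, 0, 0], [87, 0, 0, 30, 0, 0, 0], [87, 0, 0, 30, 0, 0, 0], [87, 0, 0, 12, 0, 0, 0], [87, 0, 0, 0, 0, 0, 0], [0, 0, 0, 0, 0, 0, 0], [0, 0, 0, 0, 0, 0, 0], [0, 0, 0, 0, 0, 0, 0], [0, 0, 0, 0, 0, 0, 0], [0, 0, 0, 0, 0, 0, 0], [0, 0, 0, 0, 0, 0, 0]], "grip_force": 25}}

```text
time_s: 3.6
tool_pos: [0.4805, 0.1793, 0.0558]
tool_rot: [180.0, 0.0, 165.0]
force: [0.1, -0.2, -0.1]
grip_width: 0.0466
```

>>> {"api": "send_rows", "payload": {"plan": [[0, 0, 0, 0, 0, 0, 0], [0, 0, 0, 0, 0, 0, 0], [0, 0, 0, -20, 0, 0, 0], [0, 0, 0, -30, 0, 0, 0], [0, 0, 0, -30, 0, 0, 0], [0, 0, 0, 0, 0, 0, 0]]}}

```text
time_s: 4.2
tool_pos: [0.483, 0.1803, 0.1394]
tool_rot: [179.7, 0.3, 165.0]
force: [0.4, 0.0, -1.1]
grip_width: 0.0196
```

```bash
python3 mv.py 523 -143.3 179.6
```

```text
t 4.2 pos [483.  180.3 139.4] rot [179.7   0.3 165. ] F [ 0.4  0.  -1.1] w 19.6
shift [-122.4 -302.2   -0.9] turn [ 0.004  0.006 -0.255]
```

>>> {"api": "send_rows", "payload": {"plan": [[0, 0, 0, 0, 0, 0, -0.127], [0, 0, 0, 0, 0, 0, -0.128], [0, -4.7, -36, 0, 0, 0, 0], [0, -4.7, -36, 0, 0, 0, 0], [0, -4.7, -36, 0, 0, 0, 0], [0, -4.7, -36, 0, 0, 0, 0], [0, -4.7, -36, 0, 0, 0, 0], [0, -4.7, -36, 0, 0, 0, 0], [0, -4.7, -36, 0, 0, 0, 0], [0, -4.7, -36, 0, 0, 0, 0], [0, -4.7, -36, 0, 0, 0, 0], [0, 0, 0, 0, 0, 0, 0]]}}

```text
time_s: 5.4
tool_pos: [0.5196, -0.1515, 0.1351]
tool_rot: [-179.8, -0.0, 179.1]
force: [-0.7, -1.0, 0.2]
grip_width: 0.001
```

>>> {"api": "send_rows", "payload": {"plan": [[0, 0, 0, 0, 0, 0, 0], [0, 0, 0, 0, 0, 0, 0]]}}

```text
time_s: 5.6
tool_pos: [0.5202, -0.1437, 0.1349]
tool_rot: [180.0, -0.1, 179.7]
force: [0.2, 1.0, -0.2]
grip_width: 0.0005
```

```bash
python3 mv.py 523 -143.3 179.6; python3 - <<'E'
from h import *
t=env.read_camera('top');s=env.read_camera('scene');w=env.read_camera('wrist')
a=cv2.resize(t[200:330,350:560],(630,390));b=cv2.resize(s[140:310,90:290],(400,340));c=w[100:440,200:460][:, :]
c=cv2.resize(w,(400,300))
o=np.zeros((600,800,3),np.uint8);o[:300,:400]=c;o[:300,400:]=cv2.resize(s[130:290,100:313],(400,300))
o[300:,:485]=cv2.resize(t[200:330,350:560],(485,300))
save('d.png',o)
E
```

```text
t 5.6 pos [ 520.2 -143.7  134.9] rot [ 1.7995e+02 -6.0000e-02  1.7969e+02] F [ 0.2  1.  -0.2] w 0.5
shift [-2.8  0.4 -0. ] turn [ 0.001 -0.001  0.002]
```

View pics/d.png

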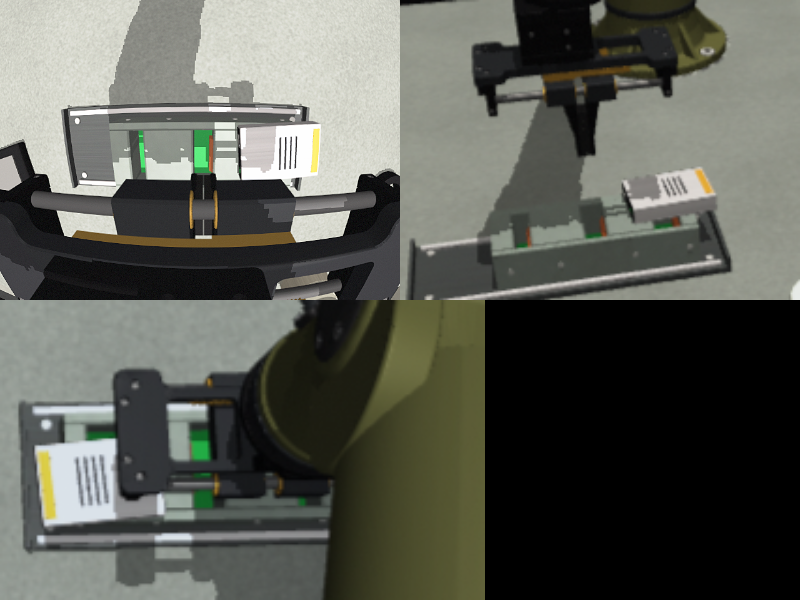

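```bash
python3 - <<'E'
from h import *
f=lambda p:(350+p[0]/2.31,200+p[1]/2.31)
g=lambda p:(100+(p[0]-400)*213/400,130+p[1]*160/300)
for z in(.063,.073,.083):
  print(z,[pt('top',f(p),z)[:2].round(3).tolist() for p in[(36,447),(45,526),(163,514)]],[pt('scene',g(p),z)[:2].round(3).tolist() for p in[(622,181),(702,169),(717,204),(637,219)]])
print(env.get_obs()['qpos'].round(1))
E
```

```text
0.063 [[0.323, -0.005], [0.269, -0.01], [0.275, -0.093]] [[0.474, -0.104], [0.471, -0.014], [0.545, -0.012], [0.552, -0.099]]
0.073 [[0.324, -0.005], [0.271, -0.009], [0.277, -0.091]] [[0.49, -0.105], [0.487, -0.016], [0.56, -0.015], [0.567, -0.1]]
0.083 [[0.325, -0.004], [0.272, -0.008], [0.278, -0.089]] [[0.506, -0.107], [0.503, -0.019], [0.575, -0.018], [0.581, -0.102]]
[-19.6   9.4  35.4 106.3  -6.   66.1 107.7]
```

>>> {"api": "send_rows", "payload": {"plan": [[87, 0, 0, -40, 0, 0, 0.14], [87, 0, 0, -30, 0, 0, 0.14], [87, 0, 0, -20, 0, 0, 0.14], [87, 0, 20, 0, 0, 0, 0.14], [87, 0, 20, 0, 0, 0, 0.14], [87, 0, 20, 0, 0, 0, 0.14], [87, 0, 0, 0, 0, 0, 0]]}}

```text
time_s: 6.45
tool_pos: [0.5538, -0.0904, 0.2253]
tool_rot: [179.9, -0.0, 131.8]
force: [0.7, 0.8, -0.6]
grip_width: 0.0486
```

```bash
python3 mv.py 520 -60 90; python3 - <<'E'
from h import *
print(env.get_obs()['qpos'].round(1))
E
```

```text
t 6.45 pos [553.8 -90.4 225.3] rot [ 1.7995e+02 -4.0000e-02  1.3178e+02] F [ 0.7  0.8 -0.6] w 48.6
shift [45.3 -4.9  0. ] turn [ 0.001 -0.001  0.729]
[-26.5   8.1  36.7  97.   -5.   76.5  52.8]
```

>>> {"api": "send_rows", "payload": {"plan": [[87, 30, 0, 0, 0, 0, 0.146], [87, 30, 0, 0, 0, 0, 0.146], [87, 30, 0, 0, 0, 0, 0.146], [87, 40, 0, 0, 0, 0, 0.146], [87, 40, 0, 0, 0, 0, 0.146], [87, 40, 0, 0, 0, 0, 0], [87, 0, 0, 0, 0, 0, 0], [87, 0, 0, 0, 0, 0, 0]]}}

```text
time_s: 7.25
tool_pos: [0.4867, 0.0937, 0.2254]
tool_rot: [-180.0, 0.0, 90.9]
force: [-0.2, -0.9, 1.4]
grip_width: 0.0868
```

```bash
python3 mv.py 520 -60 90; python3 - <<'E'
from h import *
print(env.get_obs()['qpos'].round(1))
t=env.read_camera('top');s=env.read_camera('scene');w=env.read_camera('wrist')
o=np.zeros((600,800,3),np.uint8)
o[:300,:400]=cv2.resize(w,(400,300))
o[:300,400:]=cv2.resize(s[170:290,160:320],(400,300))   # x2.5
o[300:,:]=cv2.resize(t[220:320,300:567],(800,300))       # x3
save('e.png',o);save('w_e.png',w);save('t_e.png',t)
E
```

```text
t 7.25 pos [486.7  93.7 225.4] rot [-1.7999e+02  5.0000e-02  9.0900e+01] F [-0.2 -0.9  1.4] w 86.8
shift [-1.542e+02  3.090e+01  1.000e-01] turn [-0.     0.001  0.016]
[-40.5  -1.4  26.3 105.1   0.7  76.2 -13.5]
```

View pics/e.png

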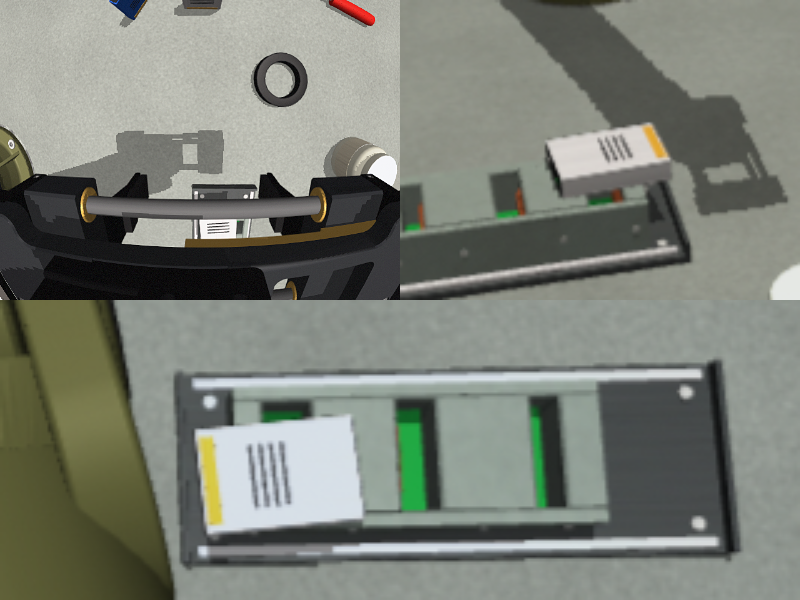

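```bash
python3 - <<'E'
from h import *
f=lambda p:(300+p[0]*267/800,220+(p[1]-300)/3)
Q=np.array([pt('top',f(p),.073)[:2] for p in[(196,430),(351,414),(364,520),(208,535)]])*1000
print(Q.round(1).tolist(),Q.mean(0).round(1))
for i in range(4):
  v=Q[(i+1)%4]-Q[i];print(np.hypot(*v).round(1),np.degrees(np.arctan2(v[1],v[0])).round(1))
E
```

```text
[[537.6, -13.7], [544.3, -102.2], [483.9, -105.8], [477.9, -17.9]] [510.9 -59.9]
88.8 -85.7
60.5 -176.6
88.1 93.9
59.8 4.0
```

>>> {"api": "send_rows", "payload": {"plan": [[87, 0, 0, 0, 0, 0, -0.054], [87, -36, 2.7, 10, 0, 0, 0], [87, -36, 2.7, 10, 0, 0, 0], [87, -36, 2.7, 10, 0, 0, 0], [87, -36, 2.7, 10, 0, 0, 0], [87, -36, 2.7, 10, 0, 0, 0], [87, 0, 0, 25, 0, 0, 0], [87, 0, 0, 25, 0, 0, 0], [87, 0, 0, 20, 0, 0, 0], [87, 0, 0, 0, 0, 0, 0], [87, 0, 0, 0, 0, 0, 0]], "grip_force": 30}}

```text
time_s: 8.5
tool_pos: [0.5123, -0.0863, 0.106]
tool_rot: [-180.0, 0.0, 93.6]
force: [-0.1, 0.2, 1.0]
grip_width: 0.0872
```

```bash
python3 mv.py 512.7 -85 94
```

```text
t 8.5 pos [512.3 -86.3 106. ] rot [-1.7999e+02  2.0000e-02  9.3650e+01] F [-0.1  0.2  1. ] w 87.2
shift [ 1.3  0.5 -0. ] turn [-0.     0.    -0.006]
```

>>> {"api": "send_rows", "payload": {"plan": [[87, 0, 0, 20, 0, 0, 0], [87, 0, 0, 20, 0, 0, 0], [87, 0, 0, 9, 0, 0, 0], [87, 0, 0, 0, 0, 0, 0], [50, 0, 0, 0, 0, 0, 0], [50, 0, 0, 0, 0, 0, 0], [50, 0, 0, 0, 0, 0, 0], [50, 0, 0, 0, 0, 0, 0], [50, 0, 0, 0, 0, 0, 0], [50, 0, 0, 0, 0, 0, 0], [50, 0, 0, 0, 0, 0, 0]]}}

```text
time_s: 9.6
tool_pos: [0.5132, -0.0852, 0.0572]
tool_rot: [179.9, -0.0, 93.7]
force: [0.5, 0.9, 3.8]
grip_width: 0.0598
```

>>> {"api": "send_rows", "payload": {"plan": [[50, 0, 0, -15, 0, 0, 0], [50, 0, 0, -15, 0, 0, 0], [50, 0, 0, -15, 0, 0, 0], [50, 0, 0, -15, 0, 0, 0], [50, 0, 0, 0, 0, 0, 0]]}}

```text
time_s: 10.1
tool_pos: [0.514, -0.0854, 0.1193]
tool_rot: [179.7, -0.0, 93.7]
force: [0.4, 0.2, -1.2]
grip_width: 0.0599
```

```bash
python3 - <<'E'
from h import *
o=env.get_obs();print(o['force'].round(1),o['grip_width'])
t=env.read_camera('top');s=env.read_camera('scene');w=env.read_camera('wrist')
o=np.zeros((300,800,3),np.uint8)
o[:300,:400]=cv2.resize(w[120:420,120:520],(400,300))
o[:300,400:]=cv2.resize(s[140:290,120:320],(400,300))
save('f.png',o)
E
```

```text
[ 0.4  0.2 -1.2] 0.05987428146698987
```

View pics/f.png

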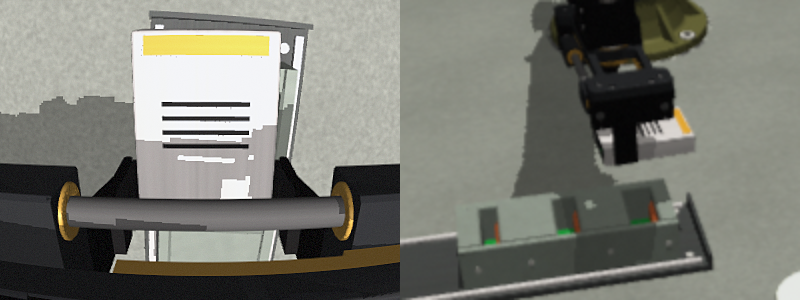

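>>> {"api": "send_rows", "payload": {"plan": [[50, 25, 0, 0, 0, 0, 0], [50, 30, 0, 0, 0, 0, 0], [50, 30, 0, 10, 0, 0, 0], [50, 25, 0, 20, 0, 0, 0], [50, 0, 0, 25, 0, 0, 0], [50, 0, 0, 25, 0, 0, 0], [50, 0, 0, 18, 0, 0, 0], [50, 0, 0, 8, 0, 0, 0], [50, 0, 0, 4, 0, 0, 0], [50, 0, 0, 0, 0, 0, 0]]}}

```text
time_s: 11.25
tool_pos: [0.5051, 0.0245, 0.0064]
tool_rot: [-180.0, 0.0, 93.7]
force: [0.1, -0.2, -1.5]
grip_width: 0.0596
```

>>> {"api": "send_rows", "payload": {"plan": [[50, 0, 0, 1, 0, 0, 0], [50, 0, 0, 0, 0, 0, 0], [50, 3.1, 0, -12, 0, 0, 0], [50, 5.2, 0, -11.2, 0, 0, 0], [50, 7, 0, -10.2, 0, 0, 0], [50, 8.7, 0, -8.8, 0, 0, 0], [50, 10.1, 0, -7.2, 0, 0, 0], [50, 11.2, 0, -5.3, 0, 0, 0], [50, 12, 0, -3.3, 0, 0, 0], [50, 0, 0, 0, 0, 0, 0], [50, 0, 0, 0, 0, 0, 0]], "grip_force": 6}}

```text
time_s: 12.35
tool_pos: [0.5012, 0.082, 0.0632]
tool_rot: [-180.0, 0.0, 93.8]
force: [-0.5, -0.7, -1.5]
grip_width: 0.0597
```

```bash
python3 - <<'E'
from h import *
o=env.get_obs();print(o['force'].round(1),o['grip_width'])
t=env.read_camera('top');s=env.read_camera('scene');w=env.read_camera('wrist')
o=np.zeros((300,800,3),np.uint8)
o[:300,:400]=cv2.resize(w[120:420,120:520],(400,300))
o[:300,400:]=cv2.resize(s[130:280,220:420],(400,300))
save('g.png',o)
E
```

```text
[-0.5 -0.7 -1.5] 0.05974980024708873
```

View pics/g.png

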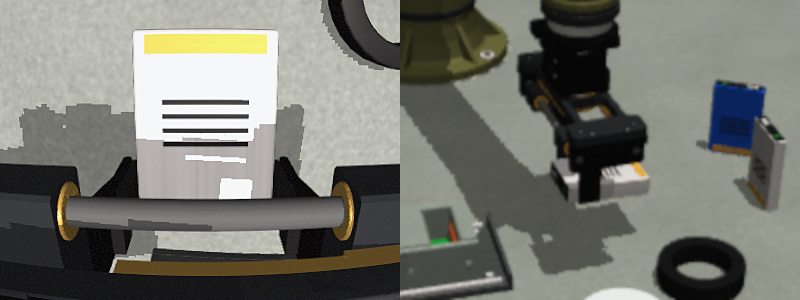

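>>> {"api": "send_rows", "payload": {"plan": [[50, -30, 0, 0, 0, 0, 0], [50, -30, 0, 10, 0, 0, 0], [50, 0, 0, 20, 0, 0, 0], [50, 0, 0, 20, 0, 0, 0], [50, 0, 0, 8, 0, 0, 0], [50, 0, 0, 0, 0, 0, 0], [75, 0, 0, 0, 0, 0, 0], [75, 0, 0, 0, 0, 0, 0], [75, 0, 0, 0, 0, 0, 0]], "grip_force": 10}}

```text
time_s: 13.4
tool_pos: [0.5062, 0.0223, 0.0064]
tool_rot: [179.9, -0.0, 93.8]
force: [-1.1, 0.1, 0.1]
grip_width: 0.073
```

>>> {"api": "send_rows", "payload": {"plan": [[75, -11, 0, -4, 0, 0, 0], [75, 0, 0, 0, 0, 0, 0], [50, 0, 0, 0, 0, 0, 0], [50, 0, 0, 0, 0, 0, 0], [50, 0, 0, 0, 0, 0, 0], [50, 0, 0, 0, 0, 0, 0], [50, 0, 0, 0, 0, 0, 0], [50, 1.8, 0, -6.9, 0, 0, 0], [50, 2, 0, -6.9, 0, 0, 0], [50, 3, 0, -6.5, 0, 0, 0], [50, 3.2, 0, -6.5, 0, 0, 0], [50, 0, 0, 0, 0, 0, 0]], "grip_force": 4}}

```text
time_s: 14.6
tool_pos: [0.5064, 0.0219, 0.0376]
tool_rot: [179.9, -0.1, 93.8]
force: [0.7, -0.0, -0.9]
grip_width: 0.06
```

>>> {"api": "send_rows", "payload": {"plan": [[50, 4.2, 0, -5.9, 0, 0, 0], [50, 4.2, 0, -5.8, 0, 0, 0], [50, 5.1, 0, -5, 0, 0, 0], [50, 5.1, 0, -5, 0, 0, 0], [50, 0, 0, 0, 0, 0, 0], [50, 0, 0, 0, 0, 0, 0]]}}

```text
time_s: 15.2
tool_pos: [0.5046, 0.04, 0.0583]
tool_rot: [179.9, -0.0, 93.8]
force: [0.2, -0.2, -1.2]
grip_width: 0.0599
```

```bash
python3 - <<'E'
from h import *
o=env.get_obs();print(o['force'].round(1),o['grip_width'],o['qpos'].round(1))
s=env.read_camera('scene');w=env.read_camera('wrist')
o=np.zeros((300,800,3),np.uint8)
o[:300,:400]=cv2.resize(w[120:420,120:520],(400,300))
o[:300,400:]=cv2.resize(s[130:280,220:420],(400,300))
save('i.png',o)
E
```

```text
[ 0.2 -0.2 -1.2] 0.059943232189591376 [-37.2  10.3  32.2 115.   -6.6  56.4   2.1]
```

View pics/i.png

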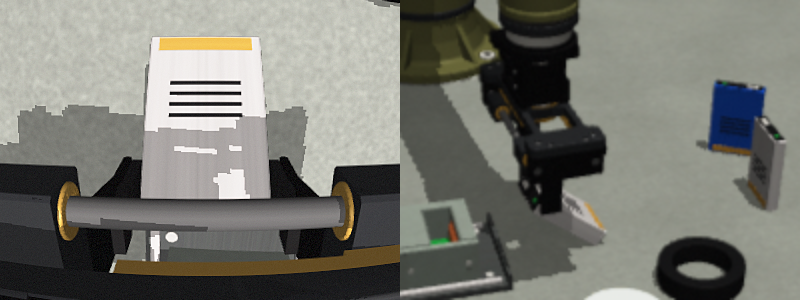

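>>> {"api": "send_rows", "payload": {"plan": [[50, 5.9, 0, -4.1, 0, 0, 0], [50, 5.9, 0, -4, 0, 0, 0], [50, 6.5, 0, -3, 0, 0, 0], [50, 6.6, 0, -2.9, 0, 0, 0], [50, 6.9, 0, -1.8, 0, 0, 0], [50, 7, 0, -1.8, 0, 0, 0], [50, 7.1, 0, -0.6, 0, 0, 0], [50, 7.2, 0, -0.6, 0, 0, 0], [50, 7, 0, 0, 0, 0, 0], [50, 5, 0, 0.6, 0, 0, 0], [50, 0, 0, 0, 0, 0, 0], [50, 0, 0, 0, 0, 0, 0]]}}

```text
time_s: 16.5
tool_pos: [0.4999, 0.1047, 0.0762]
tool_rot: [-180.0, -0.0, 93.7]
force: [-2.3, 0.4, 3.2]
grip_width: 0.06
```

```bash
python3 - <<'E'
from h import *
o=env.get_obs();print(o['force'].round(1),o['grip_width'],o['tool_pos'])
s=env.read_camera('scene');w=env.read_camera('wrist')
o=np.zeros((300,800,3),np.uint8)
o[:300,:400]=cv2.resize(w[120:420,120:520],(400,300))
o[:300,400:]=cv2.resize(s[130:280,220:420],(400,300))
save('j.png',o)
E
```

```text
[-2.3  0.4  3.2] 0.059996835141595935 [0.49992023 0.10474778 0.07616197]
```

View pics/j.png

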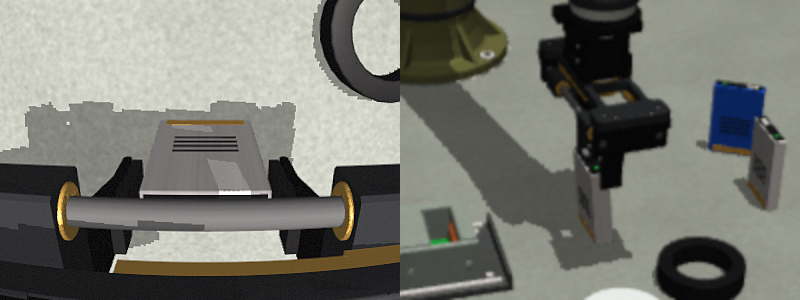

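>>> {"api": "send_rows", "payload": {"plan": [[50, 3, 0, -0.5, 0, 0, 0], [50, 3, 0, 0, 0, 0, 0], [50, 0, 0, 0, 0, 0, 0]]}}

```text
time_s: 16.9
tool_pos: [0.4994, 0.1107, 0.0763]
tool_rot: [-180.0, 0.0, 93.8]
force: [-0.9, -0.6, -1.5]
grip_width: 0.0604
```

>>> {"api": "send_rows", "payload": {"plan": [[70, 0, 0, 0, 0, 0, 0], [70, 0, 0, 0, 0, 0, 0], [70, 0, 0, 0, 0, 0, 0], [75, 0, 0, -40, 0, 0, 0], [75, 0, 0, -40, 0, 0, 0], [75, -50, 0, -30, 0, 0, 0], [75, -50, 0, 0, 0, 0, 0], [75, -50, 0, 0, 0, 0, 0], [75, 0, 0, 0, 0, 0, 0]]}}

```text
time_s: 17.8
tool_pos: [0.509, -0.0409, 0.1835]
tool_rot: [179.9, 0.2, 93.0]
force: [-0.8, -0.5, 0.3]
grip_width: 0.075
```

```bash
python3 - <<'E'
from h import *
o=env.get_obs();print(o['force'].round(1),o['grip_width'],o['tool_pos'],o['tool_rot'])
t=env.read_camera('top');s=env.read_camera('scene')
for q in ('module_thick','module_thin'):
  for r in env.regions_of('top',q): print(q,r['confidence'],r['rect'])
o=np.zeros((600,800,3),np.uint8)
o[:,:500]=cv2.resize(t[260:340,230:297],(500,600))
o[:300,500:]=cv2.resize(s[150:270,250:370],(300,300))
save('k.png',o)
E
```

```text
[-0.8 -0.5  0.3] 0.07502727619516578 [ 0.50900645 -0.04085008  0.18351653] [1.79884642e+02 1.59024059e-01 9.30493105e+01]
module_thick 0.82 [287.4, 270.2, 301.9, 310.6]
module_thin 0.87 [168.3, 281.1, 194.6, 321.6]
module_thin 0.86 [131.2, 244.6, 167.7, 284.3]
module_thin 0.7 [150.8, 353.0, 197.5, 380.2]
module_thin 0.56 [357.5, 237.8, 548.9, 305.8]
```

View pics/k.png

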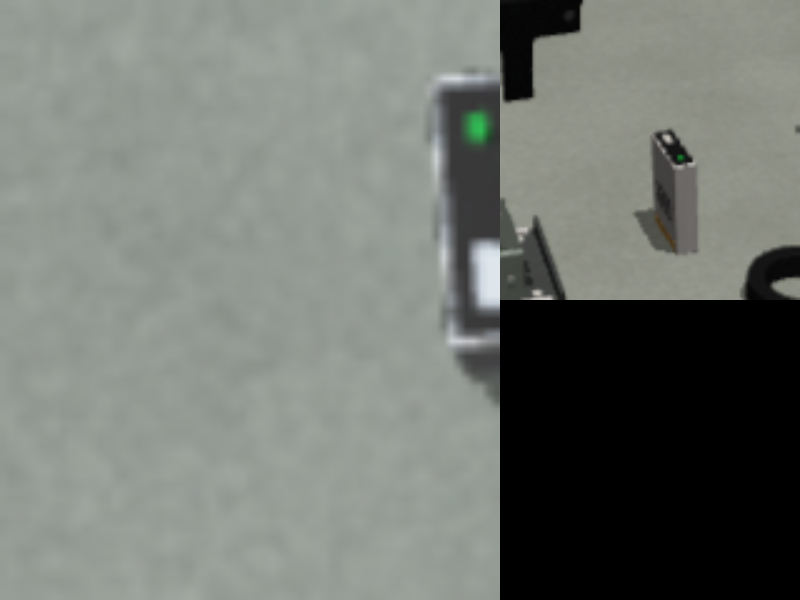

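```bash
python3 - <<'E'
from h import *
a=pt('top',(288.6,271.1),.09)[:2]*1000;b=pt('top',(290.6,305.7),.09)[:2]*1000
v=a-b;L=np.hypot(*v);u=v/L;n=np.array([u[1],-u[0]])
print(a,b,L,'ang',np.degrees(np.arctan2(u[1],u[0])),'c',(a+b)/2+10*n)
E
python3 mv.py 497 124 183
```

```text
[525.57359973 116.33718357] [467.99030223 113.88144303] 57.63563839720909 ang 2.44199909489385 c [497.2080312  105.11839464]
t 18.0 pos [508.9 -30.8 182.3] rot [-1.7999e+02 -5.0000e-02  9.3820e+01] F [ 0.   0.2 -0.1] w 75.0
shift [ 1.552e+02 -1.500e+00  1.000e-01] turn [ 0.000e+00 -1.000e-03 -1.557e+00]
```

>>> {"api": "send_rows", "payload": {"plan": [[87, 0, 0, 0, 0, 0, -0.1425], [87, 0, 0, 0, 0, 0, -0.1425], [87, 0, 0, 0, 0, 0, -0.1425], [87, 0, 0, 0, 0, 0, -0.1425], [87, 0, 0, 0, 0, 0, -0.1425], [87, 0, 0, 0, 0, 0, -0.1425], [87, 0, 0, 0, 0, 0, -0.1425], [87, 0, 0, 0, 0, 0, -0.1425], [87, 0, 0, 0, 0, 0, -0.1425], [87, 0, 0, 0, 0, 0, -0.1425], [87, 0, 0, 0, 0, 0, -0.1425], [87, 0, 0, 0, 0, 0, 0]]}}

```text
time_s: 19.2
tool_pos: [0.5089, -0.0302, 0.1822]
tool_rot: [180.0, -0.0, -176.2]
force: [-1.0, 0.9, 0.1]
grip_width: 0.0868
```

>>> {"api": "send_rows", "payload": {"plan": [[87, 0.5, 34, 0, 0, 0, 0], [87, 0.5, 34, 0, 0, 0, 0], [87, 0, 34, 0, 0, 0, 0], [87, 0, 34, 0, 0, 0, 0], [87, 0, 0, 0, 0, 0, 0], [87, 0, 0, 0, 0, 0, 0]]}}

```text
time_s: 19.8
tool_pos: [0.4991, 0.1052, 0.1822]
tool_rot: [-180.0, -0.0, -176.4]
force: [0.1, 0.1, 0.4]
grip_width: 0.0872
```

```bash
python3 mv.py 498.5 105 183.8
```

```text
t 19.8 pos [499.1 105.2 182.2] rot [-1.7997e+02 -3.0000e-02 -1.7638e+02] F [0.1 0.1 0.4] w 87.2
shift [ 0.6 -0.2  0. ] turn [-0.    -0.    -0.003]
```

>>> {"api": "send_rows", "payload": {"plan": [[87, 0, 0, 30, 0, 0, 0], [87, 0, 0, 30, 0, 0, 0], [87, 0, 0, 30, 0, 0, 0], [87, 0, 0, 25, 0, 0, 0], [87, 0, 0, 12, 0, 0, 0], [0, 0, 0, 0, 0, 0, 0], [0, 0, 0, 0, 0, 0, 0], [0, 0, 0, 0, 0, 0, 0], [0, 0, 0, 0, 0, 0, 0], [0, 0, 0, 0, 0, 0, 0], [0, 0, 0, 0, 0, 0, 0], [0, 0, 0, 0, 0, 0, 0]], "grip_force": 35}}

```text
time_s: 21.0
tool_pos: [0.4996, 0.1036, 0.0557]
tool_rot: [180.0, 0.0, -176.5]
force: [-0.6, 0.4, 0.5]
grip_width: 0.0387
```

>>> {"api": "send_rows", "payload": {"plan": [[0, 0, 0, 0, 0, 0, 0], [0, 0, 0, 0, 0, 0, 0], [0, 0, 0, 0, 0, 0, 0], [0, 0, 0, 0, 0, 0, 0]]}}

```text
time_s: 21.4
tool_pos: [0.4995, 0.1038, 0.0555]
tool_rot: [180.0, 0.0, -176.5]
force: [0.5, 0.7, 1.2]
grip_width: 0.0198
```

>>> {"api": "send_rows", "payload": {"plan": [[0, 0, 0, -20, 0, 0, 0], [0, 0, 0, -30, 0, 0, 0], [0, 0, 0, -30, 0, 0, 0.068], [0, -3.7, -20, 0, 0, 0, 0], [0, -3.7, -35, 0, 0, 0, 0], [0, -3.7, -40, 0, 0, 0, 0], [0, -3.7, -42, 0, 0, 0, 0], [0, -3.7, -40, 0, 0, 0, 0], [0, -3.7, -40, 0, 0, 0, 0], [0, -3.5, -29.8, 0, 0, 0, 0], [0, 0, 0, 0, 0, 0, 0], [0, 0, 0, 0, 0, 0, 0]]}}

```text
time_s: 22.6
tool_pos: [0.5231, -0.144, 0.1349]
tool_rot: [180.0, -0.1, 179.5]
force: [-0.4, 0.1, -2.2]
grip_width: 0.0196
```

```bash
python3 mv.py 523.5 -143.3 179.6;  python3 - <<'E'
from h import *
w=env.read_camera('wrist');s=env.read_camera('scene')
o=np.zeros((600,800,3),np.uint8)
o[:]=cv2.resize(w[200:425,170:470],(800,600))
o[:225,:300]=cv2.resize(s[130:280,130:330],(300,225))
save('l.png',o)
E
```

```text
t 22.6 pos [ 523.1 -144.   134.9] rot [ 1.7999e+02 -7.0000e-02  1.7953e+02] F [-0.4  0.1 -2.2] w 19.6
shift [-0.4  0.7 -0. ] turn [ 0.    -0.001 -0.001]
```

View pics/l.png

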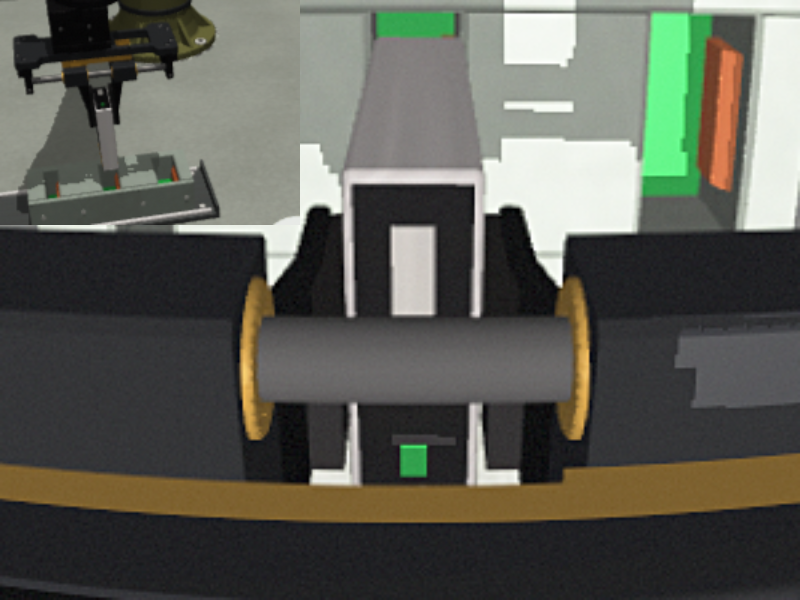

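>>> {"api": "send_rows", "payload": {"plan": [[0, -0.4, 0.7, 10, 0, 0, 0], [0, 0, 0, 10, 0, 0, 0], [0, 0, 0, 4, 0, 0, 0], [0, 0, 0, 2, 0, 0, 0], [0, 0, 0, 2, 0, 0, 0], [0, 0, 0, 2, 0, 0, 0], [0, 0, 0, 0, 0, 0, 0]]}}

```text
time_s: 23.4
tool_pos: [0.5245, -0.1432, 0.1057]
tool_rot: [-180.0, 0.1, 179.6]
force: [0.3, -0.7, -0.8]
grip_width: 0.0195
```

>>> {"api": "send_rows", "payload": {"plan": [[0, 0, 0, 2, 0, 0, 0], [0, 0, 0, 2, 0, 0, 0], [0, 0, 0, 2, 0, 0, 0], [0, 0, 0, 2, 0, 0, 0], [0, 0, 0, 0, 0, 0, 0]]}}

```text
time_s: 23.9
tool_pos: [0.5242, -0.1434, 0.0974]
tool_rot: [-180.0, 0.0, 179.6]
force: [0.0, -2.7, -0.8]
grip_width: 0.0197
```

>>> {"api": "send_rows", "payload": {"plan": [[0, 0, 0, 2, 0, 0, 0], [0, 0, 0, 2, 0, 0, 0], [0, 0, 0, 2, 0, 0, 0], [0, 0, 0, 0, 0, 0, 0]]}}

```text
time_s: 24.3
tool_pos: [0.5249, -0.1439, 0.092]
tool_rot: [-179.9, 0.1, 179.6]
force: [0.6, -4.0, 3.9]
grip_width: 0.0199
```

>>> {"api": "send_rows", "payload": {"plan": [[0, 0, 0, 2, 0, 0, 0], [0, 0, 0, 2, 0, 0, 0], [0, 0, 0, 2, 0, 0, 0], [0, 0, 0, 0, 0, 0, 0]]}}

```text
time_s: 24.7
tool_pos: [0.524, -0.1433, 0.0849]
tool_rot: [-180.0, 0.0, 179.6]
force: [1.3, -5.1, -0.2]
grip_width: 0.0196
```

>>> {"api": "send_rows", "payload": {"plan": [[0, 0, 0, 2, 0, 0, 0], [0, 0, 0, 2, 0, 0, 0], [0, 0, 0, 2, 0, 0, 0], [0, 0, 0, 0, 0, 0, 0]]}}

```text
time_s: 25.1
tool_pos: [0.5237, -0.1433, 0.0787]
tool_rot: [-180.0, -0.0, 179.6]
force: [0.8, -5.1, -0.5]
grip_width: 0.0199
```

Past the cheek ramp; about 11 mm left.

>>> {"api": "send_rows", "payload": {"plan": [[0, 0, 0, 2, 0, 0, 0], [0, 0, 0, 2, 0, 0, 0], [0, 0, 0, 2, 0, 0, 0], [0, 0, 0, 1.5, 0, 0, 0], [0, 0, 0, 0, 0, 0, 0]]}}

```text
time_s: 25.6
tool_pos: [0.5235, -0.1433, 0.0712]
tool_rot: [-180.0, -0.1, 179.6]
force: [1.2, -4.6, -0.7]
grip_width: 0.0197
```

>>> {"api": "send_rows", "payload": {"plan": [[0, 0, 0, 1, 0, 0, 0], [0, 0, 0, 1, 0, 0, 0], [0, 0, 0, 0, 0, 0, 0]]}}

```text
time_s: 25.9
tool_pos: [0.5235, -0.1433, 0.0693]
tool_rot: [-180.0, -0.1, 179.6]
force: [0.3, -5.1, -0.5]
grip_width: 0.0199
```

>>> {"api": "send_rows", "payload": {"plan": [[0, 0, 0, 1, 0, 0, 0], [0, 0, 0, 0.7, 0, 0, 0], [0, 0, 0, 0, 0, 0, 0]]}}

```text
time_s: 26.2
tool_pos: [0.5236, -0.1433, 0.0676]
tool_rot: [-180.0, -0.1, 179.6]
force: [0.4, -5.2, 1.0]
grip_width: 0.0198
```

>>> {"api": "send_rows", "payload": {"plan": [[0, 0, 0, 0.7, 0, 0, 0], [0, 0, 0, 0, 0, 0, 0]]}}

```text
time_s: 26.4
tool_pos: [0.5236, -0.1433, 0.0676]
tool_rot: [-180.0, -0.1, 179.6]
force: [-0.9, -4.7, 4.2]
grip_width: 0.0201
```

>>> {"api": "send_rows", "payload": {"plan": [[0, 0, 0, 0.7, 0, 0, 0], [0, 0, 0, 0, 0, 0, 0], [60, 0, 0, 0, 0, 0, 0], [60, 0, 0, 0, 0, 0, 0], [60, 0, 0, 0, 0, 0, 0], [60, 0, 0, 0, 0, 0, 0], [60, 0, 0, -20, 0, 0, 0], [60, 0, 0, -40, 0, 0, 0], [60, 0, 0, -45, 0, 0, 0]]}}

```text
time_s: 27.3
tool_pos: [0.5228, -0.1417, 0.1715]
tool_rot: [180.0, -0.2, 179.7]
force: [1.1, 0.6, 0.2]
grip_width: 0.0589
```

>>> {"api": "send_rows", "payload": {"plan": [[87, 3.8, 30, 0, 0, 0, 0.01], [87, 3.8, 42, 0, 0, 0, 0], [87, 3.8, 42, 0, 0, 0, 0], [87, 3.8, 42, 0, 0, 0, 0], [87, 3.8, 42, 0, 0, 0, 0], [87, 3.8, 42, 0, 0, 0, 0], [87, 3.8, 42, 0, 0, 0, 0], [87, 3.8, 42, 0, 0, 0, 0], [87, 3.8, 42, 0, 0, 0, 0], [87, 3.8, 42, 0, 0, 0, 0], [87, 3.8, 42, 0, 0, 0, 0], [87, 0, 0, 0, 0, 0, 0]]}}

```text
time_s: 28.5
tool_pos: [0.4857, 0.3162, 0.171]
tool_rot: [179.8, -0.1, 179.7]
force: [-0.5, 0.4, -0.2]
grip_width: 0.0873
```

```bash
python3 mv.py 480.8 306.9 179;  python3 - <<'E'
from h import *
t=env.read_camera('top');save('t_m.png',t)
for r in env.regions_of('top','module_thick'): print(r['confidence'],r['rect'])
E
```

```text
t 28.5 pos [485.7 316.2 171. ] rot [ 1.7982e+02 -1.5000e-01  1.7969e+02] F [-0.5  0.4 -0.2] w 87.3
shift [ 4.9 -9.3 -0. ] turn [ 0.003 -0.003  0.012]
0.65 [434.8, 251.2, 452.7, 289.4]
0.61 [352.6, 238.5, 548.0, 312.8]
```

>>> {"api": "send_rows", "payload": {"plan": [[87, 0, 0, 0, 0, 0, 0], [87, 0, 0, 0, 0, 0, 0]]}}

```text
time_s: 28.8
tool_pos: [0.4897, 0.3062, 0.1719]
tool_rot: [-180.0, -0.0, 178.9]
force: [0.2, -0.9, 0.6]
grip_width: 0.087
```

```bash
python3 mv.py 480.8 306.9 179
```

```text
t 28.8 pos [489.7 306.2 171.9] rot [-1.7999e+02 -1.0000e-02  1.7893e+02] F [ 0.2 -0.9  0.6] w 87.0
shift [8.9 0.5 0. ] turn [-0.    -0.    -0.001]
```

>>> {"api": "send_rows", "payload": {"plan": [[50, 8.9, 0.5, 0, 0, 0, 0], [50, 0, 0, 0, 0, 0, 0], [50, 0, 0, 0, 0, 0, 0], [50, 0, 0, 30, 0, 0, 0], [50, 0, 0, 30, 0, 0, 0], [50, 0, 0, 30, 0, 0, 0], [50, 0, 0, 20, 0, 0, 0], [50, 0, 0, 6, 0, 0, 0], [0, 0, 0, 0, 0, 0, 0], [0, 0, 0, 0, 0, 0, 0], [0, 0, 0, 0, 0, 0, 0]], "grip_force": 35}}

```text
time_s: 29.9
tool_pos: [0.4814, 0.3092, 0.0575]
tool_rot: [179.9, 0.1, 179.1]
force: [0.3, -1.0, 1.6]
grip_width: 0.0337
```

>>> {"api": "send_rows", "payload": {"plan": [[0, 0, 0, 0, 0, 0, 0], [0, 0, 0, 0, 0, 0, 0], [0, 0, 0, 0, 0, 0, 0], [0, 0, 0, 0, 0, 0, 0], [0, 0, 0, 0, 0, 0, 0]]}}

```text
time_s: 30.4
tool_pos: [0.4807, 0.3087, 0.0565]
tool_rot: [180.0, 0.0, 179.1]
force: [-0.3, -0.0, 3.7]
grip_width: 0.0136
```

>>> {"api": "send_rows", "payload": {"plan": [[0, 0, 0, -20, 0, 0, 0], [0, 0, 0, -40, 0, 0, 0], [0, 0, 0, -40, 0, 0, -0.009], [0, -3.5, -20, -30, 0, 0, 0], [0, -3.5, -35, 0, 0, 0, 0], [0, -3.5, -40, 0, 0, 0, 0], [0, -3.5, -40, 0, 0, 0, 0], [0, -3.5, -40, 0, 0, 0, 0], [0, -3.5, -40, 0, 0, 0, 0], [0, -3.5, -40, 0, 0, 0, 0], [0, -3.5, -40, 0, 0, 0, 0], [0, -3.5, -40, 0, 0, 0, 0]]}}

```text
time_s: 31.6
tool_pos: [0.5088, -0.0283, 0.1852]
tool_rot: [180.0, -0.1, 179.6]
force: [0.3, -0.2, -2.6]
grip_width: 0.0139
```

>>> {"api": "send_rows", "payload": {"plan": [[0, -3.5, -40, 0, 0, 0, 0], [0, -3.5, -40, 0, 0, 0, 0], [0, -3.5, -40, 0, 0, 0, 0], [0, -3.5, -40, 0, 0, 0, 0], [0, -0.5, -31, 0, 0, 0, 0], [0, 0, 0, 0, 0, 0, 0], [0, 0, 0, 0, 0, 0, 0], [0, 0, 0, 0, 0, 0, 0]]}}

```text
time_s: 32.4
tool_pos: [0.5226, -0.2163, 0.1852]
tool_rot: [179.9, -0.1, 179.7]
force: [-0.2, -0.1, -2.6]
grip_width: 0.0137
```

```bash
python3 mv.py 523 -218 179.6
```

```text
t 32.4 pos [ 522.6 -216.3  185.2] rot [ 1.7993e+02 -6.0000e-02  1.7967e+02] F [-0.2 -0.1 -2.6] w 13.7
shift [-0.4 -1.7 -0. ] turn [ 0.001 -0.001  0.001]
```

>>> {"api": "send_rows", "payload": {"plan": [[0, -0.4, -1.7, 20, 0, 0, 0], [0, 0, 0, 25, 0, 0, 0], [0, 0, 0, 20, 0, 0, 0], [0, 0, 0, 5, 0, 0, 0], [0, 0, 0, 2, 0, 0, 0], [0, 0, 0, 2, 0, 0, 0], [0, 0, 0, 2, 0, 0, 0], [0, 0, 0, 1, 0, 0, 0], [0, 0, 0, 0, 0, 0, 0]]}}

```text
time_s: 33.3
tool_pos: [0.5232, -0.2196, 0.1092]
tool_rot: [180.0, 0.0, 179.6]
force: [1.5, 0.4, -1.9]
grip_width: 0.0138
```

>>> {"api": "send_rows", "payload": {"plan": [[0, 0, 0, 2, 0, 0, 0], [0, 0, 0, 1, 0, 0, 0], [0, 0, 0, 1, 0, 0, 0], [0, 0, 0, 0, 0, 0, 0]]}}

```text
time_s: 33.7
tool_pos: [0.5229, -0.2195, 0.1047]
tool_rot: [180.0, -0.0, 179.6]
force: [-0.6, 0.5, -2.0]
grip_width: 0.0137
```

>>> {"api": "send_rows", "payload": {"plan": [[0, 0, 0.5, 2, 0, 0, 0], [0, 0, 0, 2, 0, 0, 0], [0, 0, 0, 2, 0, 0, 0], [0, 0, 0, 0, 0, 0, 0]]}}

```text
time_s: 34.1
tool_pos: [0.5228, -0.2189, 0.0984]
tool_rot: [180.0, -0.0, 179.6]
force: [0.3, 0.9, -2.4]
grip_width: 0.0141
```

>>> {"api": "send_rows", "payload": {"plan": [[0, 0, 0, 2, 0, 0, 0], [0, 0, 0, 2, 0, 0, 0], [0, 0, 0, 2, 0, 0, 0], [0, 0, 0, 0, 0, 0, 0]]}}

```text
time_s: 34.5
tool_pos: [0.5235, -0.2197, 0.0934]
tool_rot: [-180.0, 0.1, 179.6]
force: [0.0, -1.4, 2.5]
grip_width: 0.0138
```

>>> {"api": "send_rows", "payload": {"plan": [[0, 0, 0, 2, 0, 0, 0], [0, 0, 0, 2, 0, 0, 0], [0, 0, 0, 2, 0, 0, 0], [0, 0, 0, 0, 0, 0, 0]]}}

```text
time_s: 34.9
tool_pos: [0.5232, -0.2196, 0.0866]
tool_rot: [-179.9, 0.0, 179.6]
force: [1.0, -1.9, -0.7]
grip_width: 0.0138
```

Going in well; floor expected at TCP z ≈ 0.0685.

>>> {"api": "send_rows", "payload": {"plan": [[0, 0, 0, 2, 0, 0, 0], [0, 0, 0, 2, 0, 0, 0], [0, 0, 0, 2, 0, 0, 0], [0, 0, 0, 2, 0, 0, 0], [0, 0, 0, 2, 0, 0, 0], [0, 0, 0, 2, 0, 0, 0], [0, 0, 0, 0, 0, 0, 0]]}}

```text
time_s: 35.6
tool_pos: [0.5226, -0.2191, 0.0743]
tool_rot: [-180.0, -0.0, 179.6]
force: [0.5, -4.6, -1.8]
grip_width: 0.0137
```

>>> {"api": "send_rows", "payload": {"plan": [[0, 0, 0, 2, 0, 0, 0], [0, 0, 0, 1.5, 0, 0, 0], [0, 0, 0, 1, 0, 0, 0], [0, 0, 0, 0, 0, 0, 0]]}}

```text
time_s: 36.0
tool_pos: [0.523, -0.219, 0.0702]
tool_rot: [180.0, -0.0, 179.6]
force: [-0.5, -3.9, -0.4]
grip_width: 0.0135
```

>>> {"api": "send_rows", "payload": {"plan": [[0, 0, 0, 0.7, 0, 0, 0], [0, 0, 0, 0.7, 0, 0, 0], [0, 0, 0, 0, 0, 0, 0]]}}

```text
time_s: 36.3
tool_pos: [0.523, -0.219, 0.0689]
tool_rot: [180.0, 0.0, 179.6]
force: [0.0, -3.1, -1.2]
grip_width: 0.0136
```

>>> {"api": "send_rows", "payload": {"plan": [[0, 0, 0, 0.7, 0, 0, 0], [0, 0, 0, 0, 0, 0, 0]]}}

```text
time_s: 36.5
tool_pos: [0.5231, -0.2191, 0.0685]
tool_rot: [180.0, 0.0, 179.6]
force: [0.1, -3.9, 2.8]
grip_width: 0.0136
```

>>> {"api": "send_rows", "payload": {"plan": [[0, 0, 0, 0.7, 0, 0, 0], [0, 0, 0, 0, 0, 0, 0]]}}

```text
time_s: 36.7
tool_pos: [0.5231, -0.2192, 0.0685]
tool_rot: [180.0, 0.0, 179.6]
force: [-1.0, -4.3, 7.5]
grip_width: 0.0142
```

>>> {"api": "send_rows", "payload": {"plan": [[0, 0, 0, 0.7, 0, 0, 0], [0, 0, 0, 0, 0, 0, 0]]}}

```text
time_s: 36.9
tool_pos: [0.5232, -0.2193, 0.0684]
tool_rot: [179.9, 0.0, 179.6]
force: [-3.8, -2.0, 12.5]
grip_width: 0.0134
```

>>> {"api": "send_rows", "payload": {"plan": [[0, 0, 0, -0.8, 0, 0, 0], [45, 0, 0, 0, 0, 0, 0], [45, 0, 0, 0, 0, 0, 0], [45, 0, 0, 0, 0, 0, 0], [45, 0, 0, 0, 0, 0, 0], [45, 0, 0, -20, 0, 0, 0], [45, 0, 0, -35, 0, 0, 0], [45, 0, 0, -40, 0, 0, 0], [45, 0, 0, -30, 0, 0, 0], [45, 0, 40, 0, 0, 0, 0], [45, 0, 40, 0, 0, 0, 0], [45, 0, 40, 0, 0, 0, 0]]}}

```text
time_s: 38.1
tool_pos: [0.5237, -0.0973, 0.1928]
tool_rot: [179.9, 0.0, 179.6]
force: [0.7, 0.9, 1.0]
grip_width: 0.045
```

>>> {"api": "send_rows", "payload": {"plan": [[45, 0, 45, 0, 0, 0, 0], [45, 0, 45, 0, 0, 0, 0], [45, 0, 45, 0, 0, 0, 0], [45, 0, 45, 0, 0, 0, 0], [45, 0, 45, 0, 0, 0, 0], [45, 0, 0, 0, 0, 0, 0], [45, 0, 0, 0, 0, 0, 0]]}}

```text
time_s: 38.8
tool_pos: [0.5249, 0.1274, 0.1922]
tool_rot: [-180.0, -0.1, 179.8]
force: [-0.1, -0.9, -0.5]
grip_width: 0.0454
```

```bash
python3 - <<'E'
from h import *
t=env.read_camera('top');s=env.read_camera('scene');print(env.get_obs()['tool_pos'])
o=np.zeros((600,800,3),np.uint8)
o[:300]=cv2.resize(t[220:320,300:567],(800,300))
o[300:,:500]=cv2.resize(s[170:320,80:330],(500,300));o[300:525,500:]=cv2.resize(t,(300,225))
save('n.png',o)
E
```

```text
[0.52542699 0.12462367 0.19247815]
```

View pics/n.png

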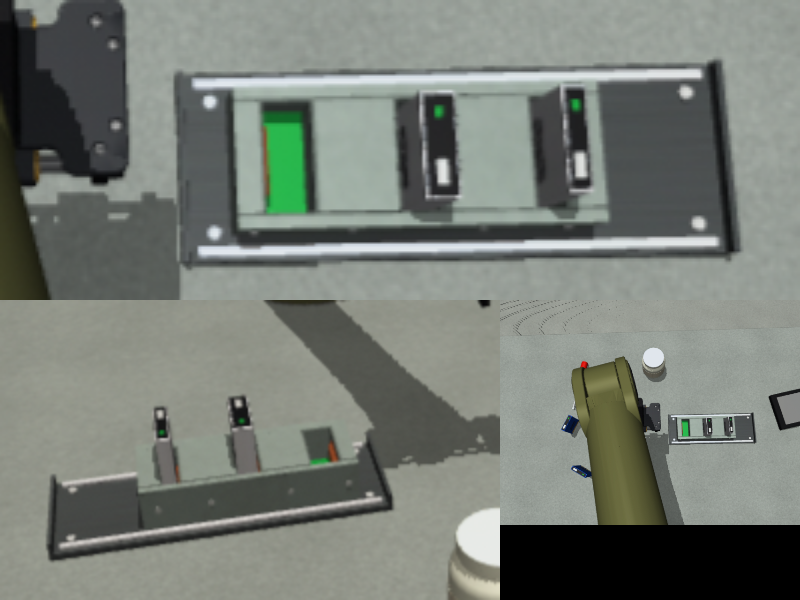

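Both modules stand upright in their slots: thick in the middle (top view about 438,145), thin in the narrow one (about 577,140). The wide slot is empty. Next I check the cap heights and positions, then hand in.

```bash
python3 - <<'E'
from h import *
f=lambda p:(300+p[0]*267/800,220+p[1]/3)
for n,P in(('thick',[(420,93),(454,92),(459,198),(424,199)]),('thin',[(559,88),(584,86),(592,191),(566,193)])):
    Q=np.array([pt('top',f(p),.102)[:2] for p in P])*1000; print(n,Q.mean(0).round(1),np.hypot(*(Q[3]-Q[0])).round(1),'frame xy',(Q.mean(0)-[523,-172.8]).round(1))
env.sign_off()
E
```

```text
thick [ 521.1 -144.1] 58.5 frame xy [-1.9 28.7]
thin [ 522.4 -218.5] 58.0 frame xy [ -0.6 -45.7]
the job is handed in; nothing more can be done
```

I plugged both modules in and handed the job in after about 39 s: the 20 mm module is in the middle slot, the 14 mm module is in the narrowest, and the widest is empty.

- **What went wrong:** I lifted the thick module before the fingers had fully closed, and it fell flat onto the cage on the way over. I picked it up across its 60 mm width, stood it upright on the bench, regripped it across its thickness and inserted it. I could not measure how hard it hit the frame when it fell. I can't rule out that it passed 30 N.
- **Seating:** Both modules stopped within 0.5 mm of the expected floor height. The highest force I read while pressing them home was about 12.5 N.
- **Final position from the top camera:**

| Module | Frame x (mm) | Allowed x (mm) | Frame y (mm) | Allowed y (mm) |
|---|---|---|---|---|
| Thick | -1.9 | -6 to 6 | +28.7 | 1 to 37 |
| Thin | -0.6 | -6 to 6 | -45.7 | -74 to -38 |

- **Last picture:** It shows both modules upright and the gripper clear of them. I never went near the tub. The arm hid the tape and most of the screwdriver in that picture; I saw no contact with either, but did not measure their positions at the end.

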